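# Unlock the clamping jig and hold its jaw open at the mark

### The arm

A 6-joint arm with a two-finger parallel gripper is mounted at the origin on a cart in front of the work surface, level with it; the furniture and walls round the work are solid. World frame = base frame: x ahead of the robot, y to its left, z up, the work surface at z = 0. Lengths are in mm, angles in rad, forces in N, time in s.
With the tool pointing down it reaches from about 350 to 975 mm from the base axis. Payload 4.9 kg.
Tool frame: the origin (TCP) lies at the very end of the fingers, on their centre line; the grasp point (between the pads) lies 19 mm behind it; z points along the fingers, y is the line along which they close (so a half turn about z gives the same grasp; the last joint's range is limited). The gripper opens to 85 mm and grips with 20 to 120 N. Pads are 22 mm wide; open, the fingers measure 114 mm over their backs; the gripper's body (76 mm by 85 mm) begins 54 mm behind the grasp point. The pads swing forward as they close: fully open they stand 13 mm farther back than shut.
Start: joints at [0.982, 0.053, 1.613, -0, 1.476, -0.119], TCP at [282.93, 557.272, 231.304] pointing down, gripper open.
Joint ranges: [-3.01, 3.01], [-1.01, 2.22], [0.06, 2.58], [-1.02, 4.17], [0.09, 2.62], [-3.14, 3.14]. Speed limits (rad/s): [2.57, 2.57, 3.14, 3.14, 3.14, 3.14].

### API

Orientations are given as a 3x3 rotation matrix whose columns are the frame's x, y, z axes.
In Python, from plant import bot, cams gives the robot as it stands.
- The arm moves only by the shell command python3 -m handwheel 'ROWS' [OPENING] [FORCE]. ROWS is JSON, a list of rows, each a list of 6 numbers: the shift along the world's x, y, z in mm, then the turn, a rotation vector about the world's x, y, z in degrees. In form: [[tx, ty, tz, ax, ay, az], ...]. A call has exactly 8 rows; each row is the pose to reach, as a shift and turn from the pose commanded when the call began; what a row does not reach only later rows make up. A row lasts 1/8 s, in which the tool goes at most 62.5 mm and 10.7 degrees, less where a joint would pass 70% of its speed; a pose out of reach is approached as far as the arm can. A call with a gripper value outside its range is refused whole. OPENING is the opening, from 0 (shut) to 1 (fully open), set as the call begins (- or left out, the last holds). The fingers move at their own pace and stop on an object; FORCE is the grip in N (left out, the last holds). Time passes only in rows, so rows that repeat a pose let the fingers close, or fill a call up. It gives the time, the measured TCP pose, the force, the opening and the grip force at its end, in the units of the state.
- bot.state(): the state, without advancing time (a new reading comes with each control period).
- cams.read_camera(name): name is "side" or "top"; returns the picture (420x560x3 uint8, red, green, blue); there is no depth.
- cams.camera_model(name): a dict with "fx", "fy", "cx", "cy" (pixels), "R" (3x3) and "t" (3): a world point X has camera coordinates R X + t. Camera axes: x right, y down, z forward; pixel columns grow to the right and rows downward; lengths in mm; the calibration is good to about 2 mm. A picture is of the moment at which its call begins. camera_model takes no time and is no camera call.
- bot.finish_job(): hands the job in; it is judged then, once.
The state is a dict: "clock": time; "q": joint angles; "qd": joint speeds; "joint_efforts": joint torques, N m; "tool_pos": TCP position; "tool_rot": TCP orientation; "ft_force": force on the tool from outside, world axes, zero at the start; "ft_torque": the same for the moment, N m; "opening": opening from 0.0 (shut) to 1.0 (fully open); "grip_force": force on a finger pad.
Only numpy, scipy, OpenCV 4.12 (cv2) and the standard library are available. Lean on these libraries where they do the work, as an engineer would, in place of code of your own. Each camera call takes 0.05 s, during which the arm holds its last target. There are 200 camera calls.

### The job

Open the small clamping jig for a colleague to load: pull out the screwdriver that locks its slide and stand it, handle up, in the steel pot, letting go of it. Then pull the slide by its upright pull plate, against its spring, until the pointer on the slide lines up with the middle of the index tab, and finish while still holding it there with the gripper (let go and it springs back). Leave the tin, the spool and the tape measure where they are, and the pot upright.

Things in the scene. Friction and masses are not known exactly. Their poses are not given: they have to be found in the camera images.
- jig: Fixed jig: aluminium base 300x110x8 mm. Origin: its underside, mid-width, 95 mm from the +x end. The slide is pulled along jig -x (towards the robot), z up. A steel bridge (26 mm along x, 90 along y) at x=-47 carries a 26 mm square lock socket, top z=56. Its 11 mm square hole goes down through the slide to the base (z=8). Fixed jaw x=65 to 83, top z=48; steel rails to z=26.
- slide: Sliding steel tongue with moving jaw (home: jig x=47 to 63 mm, top z=58). Moves 0 to 75 mm along jig -x; origin at the jig's origin when home. A spring always pulls it home: 5 N at home, 12 N at 65 mm. With the screwdriver in the lock hole it can be pulled only 5 to 10 mm.
- pull (a point): Point on the pull: an upright black plate 12 mm thick along jig x, 44 mm wide along jig y, standing on the slide from z = 25 to 75 mm; the point is at the middle of the plate, 20 mm below its top (z = 55 mm). Home it is 69 mm clear of the bridge; the tongue reaches 60 mm past it towards the robot (top z = 22 mm), else nothing stands in front of it.
- pointer (a point): Tip of the small steel pointer that sticks out of the slide to the jig's +y side; 25 mm behind the pull point (jig +x), 50 mm to its +y, z = 27.5 mm. It moves with the slide.
- index: Black index tab, fixed on the +y edge of the jig's base: 10 mm along jig x, 8 mm across, 22 mm tall, standing at 30 to 65 mm from the home position of the pointer, in the pull direction; the distance is different each time. Origin under its middle on the base plate; axes like the jig's.
- mark (a point): Middle of the index tab's inner face, which looks at the pointer's path, z = 27.5 mm; axes like the jig's. The pointer is lined up when it and this point have the same place along jig x (tab half width 5 mm).
- screwdriver: Yellow screwdriver, 168 mm, 70 g, standing loosely (lean up to 0.15 rad) in the lock hole, handle up. Handle 24 mm thick, 97 long; neck 14 mm thick, 10 long; blade 6 mm thick, 61 long (tip 6x8). Own y axis: tip to handle end. Origin: mid-length, 12 mm off the axis. At the start tip z=8, handle z=79 to 176 mm; raise it 50 mm to clear the socket.
- screwdriver_tip (a point): Tip of the blade, on the screwdriver's axis.
- screwdriver_grip (a point): Point on the axis in the handle, 39 mm below the handle's end and 129 mm above the tip: grip here.
- pot: Round open steel pot, loose, 0.6 kg, 85 mm high, mouth 72 mm wide outside, wall 3 mm, inner floor about 5 mm up, narrowing slightly to the foot. Origin: centre of its underside, z up. Stands in front to the left or to the right of the jig.
- parts_tin: Open round tin of nuts, 68 mm wide, 30 mm high, loose; bystander. Stands on the side of the jig where the pot is not. Origin: centre of its underside.
- spool: Spool of string, 48 mm wide, 50 mm high, loose; bystander, to the right of the jig. Origin: centre of its underside.
- tape_measure: Tape measure, 34 x 70 x 64 mm, loose; bystander, to the left of the jig. Origin: centre of its underside.
There are look-alikes about, which are no part of the job. Leave any green look-alike of the pot alone.

How it is judged:
By the outcome, as a careful person would: the job done as asked, in the order asked, and still so for the second after the job is handed in, while the arm keeps its last pose, push and grip.
It also fails if it takes over 46 s, if anything falls off the work surface, if the arm or the gripper's body presses on something with over 40 N, if the wrist force passes 120 N, or if a joint passes its speed limit or range.

## Working session

There is one attempt and no reset: what is moved stays moved. The work goes in short steps, Python scripts to look and compute and a shell command to move; the robot and the scene stay as the last step left them, time stands still between calls to the robot, and variables do not carry over. Pictures are saved under pics/ and viewed, at most 10 in all, crops included, and the job is handed in when it is done.

```bash
mkdir -p pics; ls; python3 - <<'E'
from plant import bot,cams
import cv2,numpy as np
for n in("side","top"):
    im=cams.read_camera(n); cv2.imwrite(f"pics/{n}0.png",im[:,:,::-1])
    m=cams.camera_model(n); print(n,m, -np.array(m["R"]).T@np.array(m["t"]))
print(bot.state())
E
```

```text
pics
side {'fx': 506.9788910490327, 'fy': 506.9788910490327, 'cx': 282.1155239398333, 'cy': 207.05504452532568, 'R': array([[-0.99968658, -0.00244999,  0.02491464],
       [-0.02397055,  0.38075941, -0.9243634 ],
       [-0.00722181, -0.9246709 , -0.3806988 ]]), 't': array([ 495.13837812,  107.03828352, 1425.2488496 ])} [ 507.84182956 1278.34338514  629.19659624]
top {'fx': 514.5420035939085, 'fy': 514.5420035939085, 'cx': 277.779644984335, 'cy': 204.3117496018298, 'R': array([[-0.02908017, -0.99956116,  0.00564151],
       [-0.99770506,  0.02867999, -0.06133577],
       [ 0.06114706, -0.00741221, -0.99810125]]), 't': array([  17.32888827,  521.95728162, 1368.4448871 ])} [ 437.58696775   12.4947571  1397.76343848]
{'clock': 0.1, 'q': array([ 9.81979329e-01,  5.32889986e-02,  1.61417380e+00,  2.99309491e-05,
        1.47603399e+00, -1.19010487e-01]), 'qd': array([-2.06881092e-03, -2.14899895e-03, -3.44870065e-03, -1.31985880e-03,
       -4.11412981e-04, -8.09053789e-05]), 'joint_efforts': array([ 4.13849757e-04, -3.94898236e+01, -3.71365786e+01, -7.28402256e-05,
        3.82025886e-03,  2.30751652e-05]), 'tool_pos': array([282.62013086, 556.80085942, 230.17690139]), 'tool_rot': array([[-8.91654467e-01,  4.52715297e-01, -1.08229299e-03],
       [ 4.52716519e-01,  8.91653127e-01, -1.56692721e-03],
       [ 2.55658008e-04, -1.88712956e-03, -9.99998187e-01]]), 'ft_force': array([ 0.62078109, -0.01293307,  0.3470772 ]), 'ft_torque': array([-0.00782027,  0.00024062, -0.05023192]), 'grip_force': 0.0, 'opening': 0.9986482005374362}
```

View pics/side0.png

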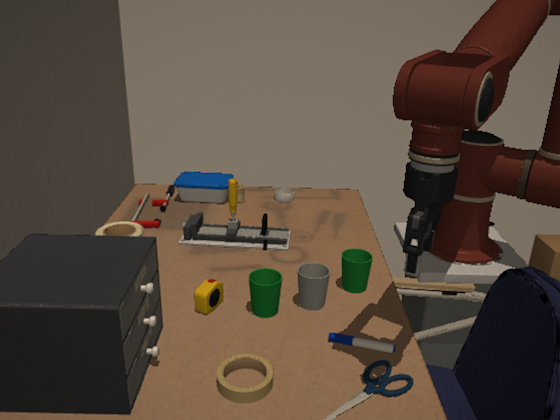

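View pics/top0.png

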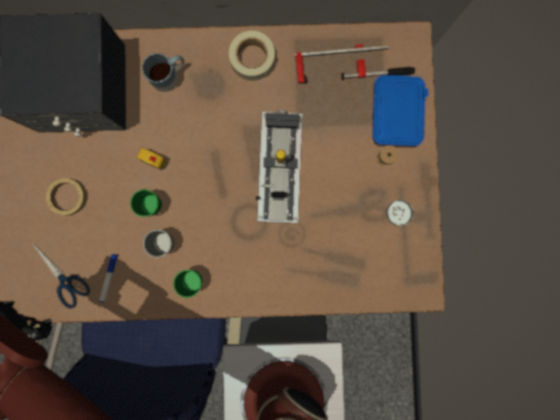

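The side view shows the jig at about (235,235), with the yellow screwdriver at (233,195) and the black pull at (265,230). In the top view the jig is at (280,165), the driver at (281,155), the pull at (279,195) and the index tab at about (257,198).

There are three pot candidates in the top view: green (146,203), grey steel (158,243) and green (188,284). The grey one fits "steel pot", so I'll confirm it in a crop.

```bash
cat >h.py <<'E'
import numpy as np,cv2
from plant import bot,cams
def ray(n,u,v):
    m=cams.camera_model(n);R=np.array(m["R"]);t=np.array(m["t"])
    d=R.T@np.array([(u-m["cx"])/m["fx"],(v-m["cy"])/m["fy"],1]);return -R.T@t,d
def onz(n,u,v,z):
    o,d=ray(n,u,v);return o+d*(z-o[2])/d[2]
def proj(n,X):
    m=cams.camera_model(n);c=np.array(m["R"])@np.array(X,float)+np.array(m["t"])
    return np.array([m["fx"]*c[0]/c[2]+m["cx"],m["fy"]*c[1]/c[2]+m["cy"]])
def tri(a,b):
    (o1,d1),(o2,d2)=ray(*a),ray(*b)
    s=np.linalg.lstsq(np.c_[d1,-d2],o2-o1,rcond=None)[0]
    p,q=o1+s[0]*d1,o2+s[1]*d2;return (p+q)/2,np.linalg.norm(p-q)
E
python3 - <<'E'
from h import *
t=cv2.imread("pics/top0.png");s=cv2.imread("pics/side0.png")
def crop(im,x,y,w,h,k):return cv2.resize(im[y:y+h,x:x+w],None,fx=k,fy=k,interpolation=cv2.INTER_CUBIC)
# canvas 800x600: top jig crop left x250..310,y105..230 (k4.6); side jig right; pot below
C=np.zeros((600,800,3),np.uint8)
a=crop(t,250,105,60,125,4.8);C[:a.shape[0],:288]=a
b=crop(s,175,170,125,85,4);C[:340,295:795]=b
c=crop(t,125,185,85,120,2.1);C[345:345+c.shape[0],295:295+c.shape[1]]=c
d=crop(s,240,240,140,80,2.2);C[345:345+d.shape[0],485:485+d.shape[1]]=d
cv2.imwrite("pics/crop1.png",C)
hsv=cv2.cvtColor(t,cv2.COLOR_BGR2HSV)
# white base outline
m=((hsv[...,1]<70)&(hsv[...,2]>150)).astype(np.uint8);m[:100]=0;m[235:]=0;m[:,:250]=0;m[:,310:]=0
pts=cv2.findNonZero(m);r=cv2.minAreaRect(pts);print("base",r,[onz("top",*p,8).round(1) for p in cv2.boxPoints(r)])
for n,im,box in(("top",t,(265,140,300,175)),("side",s,(220,170,245,225))):
    h=cv2.cvtColor(im,cv2.COLOR_BGR2HSV);m=((h[...,0]>18)&(h[...,0]<32)&(h[...,1]>150)&(h[...,2]>90))
    ys,xs=np.nonzero(m);k=(xs>=box[0])&(xs<box[2])&(ys>=box[1])&(ys<box[3]);xs,ys=xs[k],ys[k]
    print(n,len(xs),xs.min(),xs.max(),ys.min(),ys.max(),xs.mean(),ys.mean(),[(y,xs[ys==y].mean().round(1),(ys==y).sum()) for y in np.unique(ys)[::4]])
E
```

```text
base ((279.8081970214844, 166.64305114746094), (40.958648681640625, 109.75435638427734), 2.573359489440918) [array([480.5,  59.8,   8. ]), array([779.9,  38.4,   8. ]), array([771.7, -73.4,   8. ]), array([472.3, -50.5,   8. ])]
top 65 277 284 150 159 280.32307692307694 154.8 [(np.int64(150), np.float64(280.0), np.int64(1)), (np.int64(154), np.float64(280.5), np.int64(8)), (np.int64(158), np.float64(280.0), np.int64(7))]
side 253 229 236 179 212 232.4822134387352 194.92885375494072 [(np.int64(179), np.float64(232.5), np.int64(6)), (np.int64(183), np.float64(232.0), np.int64(7)), (np.int64(187), np.float64(232.5), np.int64(8)), (np.int64(191), np.float64(232.5), np.int64(8)), (np.int64(195), np.float64(232.5), np.int64(8)), (np.int64(199), np.float64(232.5), np.int64(8)), (np.int64(203), np.float64(232.5), np.int64(8)), (np.int64(207), np.float64(232.5), np.int64(6)), (np.int64(211), np.float64(232.5), np.int64(6))]
```

View pics/crop1.png

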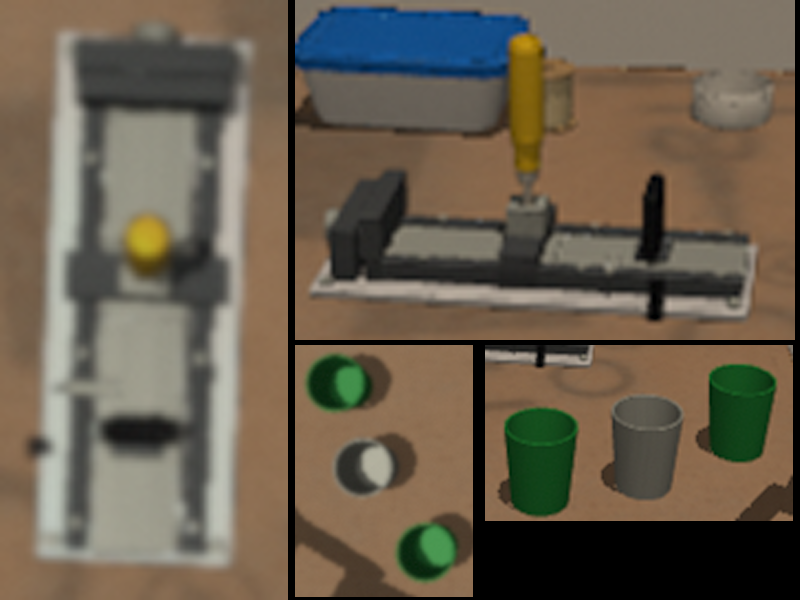

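The crop confirms the grey steel pot as the target, at (158,243) in the top view; the other two are green look-alikes. It also shows the pointer tip at about (262,185) and the tab at about (258,198) in the top view.

```bash
python3 - <<'E'
from h import *
np.set_printoptions(suppress=True,precision=1)
print("pot",tri(("top",158.3,243.1),("side",313.6,271.4)),onz("top",158.3,243.1,85))
jx=np.array([.9974,-.0713,0]);jy=np.array([.0713,.9974,0])
O=np.array([681,-10.7,0]);print("socket",O-47*jx)
print("pull from edge",O+jx*(-47-13-69-6))
print("pull top view",onz("top",250+140/4.8,105+431/4.8,75))
p=onz("top",250+57/4.8,105+385/4.8,27.5);k=onz("top",250+38/4.8,105+447/4.8,28);print("ptr",p,(p-O)@jx,"tab",k,(k-O)@jx,"diff",(p-k)@jx)
print("end",onz("top",250+148/4.8,105+238/4.8,172))
# axis from side: rows top of handle ; intersect with plane y=yaxis
for u,v,z in((232.5,179,0),(232.5,195,0),(232.3,211,0)):
    o,d=ray("side",u,v);
    for y in(-7,): print("side",v,o+d*(y-o[1])/d[1])
print(proj("side",O-47*jx+[0,0,79]),proj("side",O-47*jx+[0,0,176]),proj("top",O-47*jx+[0,0,176]),proj("top",O-47*jx+[0,0,56]))
E
```

```text
pot (array([428. , 310.1,  80.7]), np.float64(0.07674073837806844)) [428.  309.1  85. ]
socket [634.1  -7.3   0. ]
pull from edge [546.4  -1.1   0. ]
pull top view [543.1  -1.6  75. ]
ptr [573.9  43.3  27.5] -110.66574431198843 tab [539.6  54.8  28. ] -145.7440176826609 diff 35.07827337067249
end [632.   -7.4 172. ]
side 179 [632.8  -7.  177.9]
side 195 [633.4  -7.  131.9]
side 211 [634.5  -7.   84.7]
[232.5 212.9] [232.  179.6] [280.8 153.5] [280.3 160.8]
```

```bash
python3 -m handwheel '[[31,-50,0,0,0,-8],[62,-100,0,0,0,-16],[93,-150,0,0,0,-24],[124,-200,0,0,0,-32],[155,-250,0,0,0,-40],[186,-300,0,0,0,-48],[217,-350,0,0,0,-56],[248,-400,0,0,0,-64]]' 1 40 && python3 -m handwheel '[[30,-50,0,0,0,-3],[60,-100,0,0,0,-3],[85,-140,0,0,0,-3],[102,-164,0,0,0,-3],[102,-164,0,0,0,-3],[102,-164,-40,0,0,-3],[102,-164,-80,0,0,-3],[102,-164,-80,0,0,-3]]'
python3 - <<'E'
from h import *
for n in("side","top"): cv2.imwrite(f"pics/{n}1.png",cams.read_camera(n)[:,:,::-1])
t=cv2.imread("pics/top1.png");s=cv2.imread("pics/side1.png")
C=np.hstack([cv2.resize(t[90:250,220:340],None,fx=3,fy=3),cv2.resize(s[100:260,165:310],None,fx=3,fy=3)])
cv2.imwrite("pics/c2.png",C)
s=bot.state();print(s["tool_pos"],s["tool_rot"].round(3).tolist(),s["q"].round(2))
E
```

```text
clock: 1.1
tool_pos: [531.4, 155.5, 230.9]
tool_rot: [[0.021, 1.0, -0.0], [1.0, -0.021, 0.0], [0.0, -0.0, -1.0]]
ft_force: [0.6, 0.6, 0.5]
opening: 1.001
grip_force: 0.0
clock: 2.1
tool_pos: [629.4, -5.3, 146.6]
tool_rot: [[0.067, 0.998, -0.009], [0.998, -0.067, 0.001], [0.001, -0.009, -1.0]]
ft_force: [0.2, -0.4, 0.1]
opening: 0.996
grip_force: 0.0
[632.84592824  -5.96872724 152.01772691] [[0.067, 0.998, 0.0], [0.998, -0.067, 0.0], [0.0, 0.0, -1.0]] [-0.13  0.13  1.67  0.    1.35 -0.06]
```

View pics/c2.png

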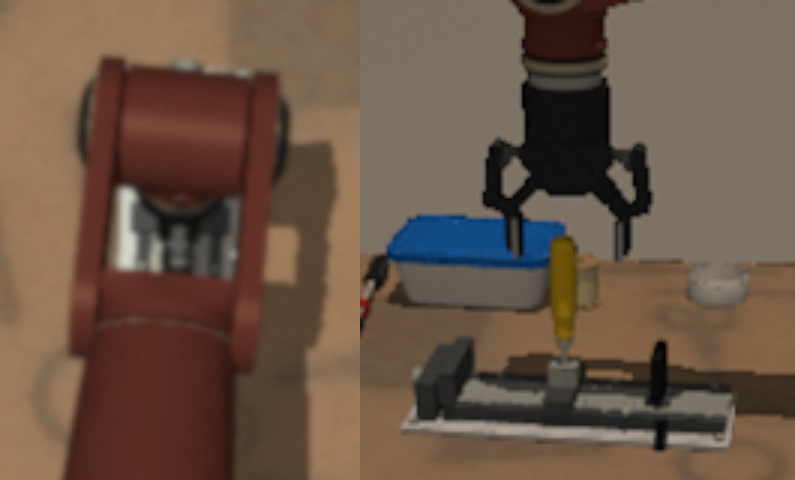

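The fingers straddle the handle: tips at about (515,250) and (622,250) in the crop, handle at 563. I'll lower and grip.

```bash
python3 -m handwheel '[[0,-1,-12,0,0,0],[0,-1,-24,0,0,0],[0,-1,-33,0,0,0],[0,-1,-33,0,0,0],[0,-1,-33,0,0,0],[0,-1,-33,0,0,0],[0,-1,-33,0,0,0],[0,-1,-33,0,0,0]]' && python3 -m handwheel '[[0,0,0,0,0,0],[0,0,0,0,0,0],[0,0,0,0,0,0],[0,0,0,0,0,0],[0,0,0,0,0,0],[0,0,0,0,0,0],[0,0,5,0,0,0],[0,0,10,0,0,0]]' 0 40
```

```text
clock: 3.2
tool_pos: [633.1, -7.7, 118.5]
tool_rot: [[0.068, 0.998, 0.0], [0.998, -0.068, -0.0], [-0.0, 0.0, -1.0]]
ft_force: [-0.1, 0.3, -0.5]
opening: 1.002
grip_force: 0.0
clock: 4.2
tool_pos: [632.7, -7.7, 128.4]
tool_rot: [[0.068, 0.998, -0.001], [0.998, -0.068, 0.0], [0.0, -0.001, -1.0]]
ft_force: [0.2, 0.5, -1.5]
opening: 0.276
grip_force: 42.3
```

```bash
python3 -m handwheel '[[0,0,15,0,0,0],[0,0,30,0,0,0],[0,0,45,0,0,0],[0,0,60,0,0,0],[0,0,80,0,0,0],[0,0,100,0,0,0],[0,0,110,0,0,0],[0,0,110,0,0,0]]' - 50
python3 - <<'E'
from h import *
for n in("side","top"): cv2.imwrite(f"pics/{n}2.png",cams.read_camera(n)[:,:,::-1])
cv2.imwrite("pics/c3.png",cv2.resize(cv2.imread("pics/side2.png")[60:260,165:345],None,fx=2.5,fy=2.5))
E
```

```text
clock: 5.2
tool_pos: [633.5, -7.8, 239.7]
tool_rot: [[0.068, 0.998, 0.002], [0.998, -0.068, -0.0], [-0.0, 0.002, -1.0]]
ft_force: [-0.3, 0.2, -0.1]
opening: 0.271
grip_force: 50.0
```

View pics/c3.png

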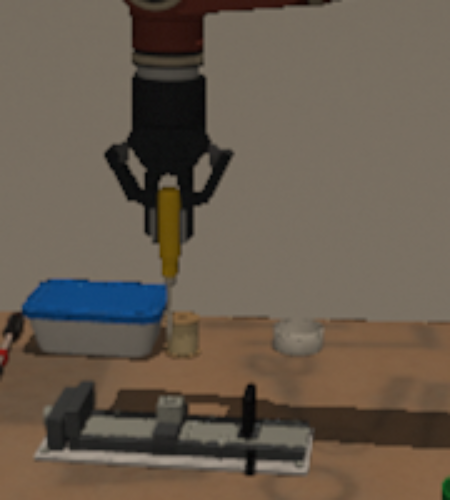

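The screwdriver is held upright and clear of the socket, with its tip at about (170,335) in the crop. I'll carry it over the pot.

```bash
python3 -m handwheel '[[-16,25,0,0,0,0],[-44,68,0,0,0,0],[-76,118,0,0,0,0],[-108,168,0,0,0,0],[-140,218,0,0,0,0],[-170,264,0,0,0,0],[-192,297,0,0,0,0],[-205,317,0,0,0,0]]' && python3 -m handwheel '[[0,0,0,0,0,0],[0,0,0,0,0,0],[0,0,0,0,0,0],[0,0,0,0,0,0],[0,0,-10,0,0,0],[0,0,-20,0,0,0],[0,0,-20,0,0,0],[0,0,-20,0,0,0]]'
python3 - <<'E'
from h import *
for n in("side","top"): cv2.imwrite(f"pics/{n}3.png",cams.read_camera(n)[:,:,::-1])
t=cv2.imread("pics/top3.png");s=cv2.imread("pics/side3.png")
C=np.hstack([cv2.resize(t[170:310,90:230],None,fx=2.5,fy=2.5),cv2.resize(s[180:320,240:400],None,fx=2.5,fy=2.5)])
cv2.imwrite("pics/c4.png",C)
print(bot.state()["tool_pos"])
E
```

```text
clock: 6.3
tool_pos: [426.1, 310.5, 237.0]
tool_rot: [[0.066, 0.998, -0.002], [0.998, -0.066, -0.001], [-0.001, -0.002, -1.0]]
ft_force: [0.3, -0.2, -0.2]
opening: 0.273
grip_force: 50.1
clock: 7.3
tool_pos: [427.9, 309.3, 218.1]
tool_rot: [[0.068, 0.998, -0.0], [0.998, -0.068, -0.0], [-0.0, -0.0, -1.0]]
ft_force: [-0.6, -0.1, -0.7]
opening: 0.276
grip_force: 50.1
[428.11150275 309.42243795 218.70719103]
```

View pics/c4.png

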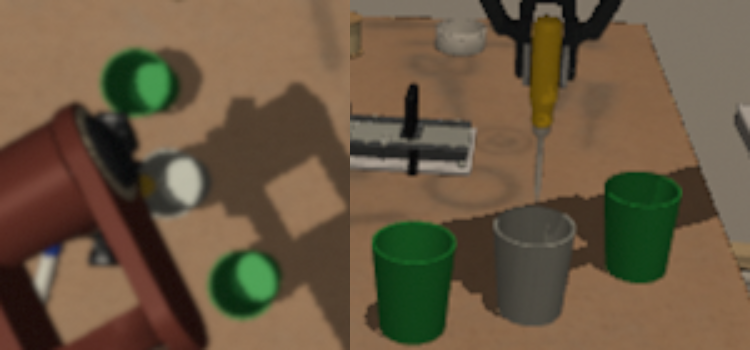

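The blade tip is at about (538,195) in the side crop, above the mouth centre (535,228), so it's centred. I'll lower, release and retract.

```bash
python3 -m handwheel '[[0,0,-15,0,0,0],[0,0,-32,0,0,0],[0,0,-50,0,0,0],[0,0,-68,0,0,0],[0,0,-83,0,0,0],[0,0,-93,0,0,0],[0,0,-97,0,0,0],[0,0,-97,0,0,0]]' && python3 -m handwheel '[[0,0,0,0,0,0],[0,0,0,0,0,0],[0,0,0,0,0,0],[0,0,0,0,0,0],[0,0,0,0,0,0],[0,0,0,0,0,0],[0,0,0,0,0,0],[0,0,0,0,0,0]]' 1 && python3 -m handwheel '[[0,0,10,0,0,0],[0,0,25,0,0,0],[0,0,50,0,0,0],[0,0,80,0,0,0],[0,0,110,0,0,0],[0,0,120,0,0,0],[0,0,120,0,0,0],[0,0,120,0,0,0]]'
python3 - <<'E'
from h import *
for n in("side","top"): cv2.imwrite(f"pics/{n}4.png",cams.read_camera(n)[:,:,::-1])
t=cv2.imread("pics/top4.png");s=cv2.imread("pics/side4.png")
C=np.hstack([cv2.resize(t[170:310,90:230],None,fx=2.5,fy=2.5),cv2.resize(s[180:320,240:400],None,fx=2.5,fy=2.5)])
cv2.imwrite("pics/c5.png",C)
print(bot.state()["tool_pos"])
E
```

```text
clock: 8.4
tool_pos: [428.1, 309.4, 121.4]
tool_rot: [[0.068, 0.998, 0.0], [0.998, -0.068, 0.0], [0.0, 0.0, -1.0]]
ft_force: [-0.7, -0.4, -0.3]
opening: 0.277
grip_force: 50.1
clock: 9.4
tool_pos: [427.9, 309.3, 121.3]
tool_rot: [[0.068, 0.998, -0.0], [0.998, -0.068, 0.0], [-0.0, -0.0, -1.0]]
ft_force: [0.4, -0.3, 0.6]
opening: 1.001
grip_force: 0.1
clock: 10.4
tool_pos: [427.3, 308.9, 239.8]
tool_rot: [[0.068, 0.998, -0.002], [0.998, -0.068, -0.001], [-0.001, -0.002, -1.0]]
ft_force: [-0.8, -0.5, 0.4]
opening: 1.001
grip_force: 0.0
[427.24511341 308.90468247 239.5814687 ]
```

View pics/c5.png

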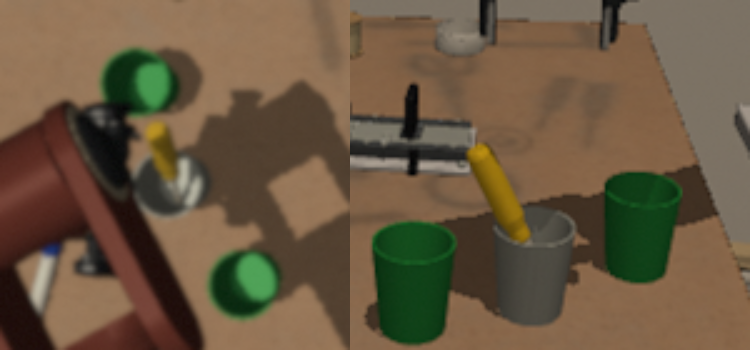

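The screwdriver is released and stands handle up in the upright pot, its handle at about (490,180) in the side crop. Next is the pull.

```bash
python3 -m handwheel '[[15,-40,0,0,0,0],[35,-93,0,0,0,0],[57,-150,0,0,0,0],[79,-208,0,0,0,0],[98,-260,0,0,0,0],[111,-295,-20,0,0,0],[117,-310,-60,0,0,0],[117,-310,-100,0,0,0]]' 0.65 && python3 -m handwheel '[[0,0,-10,0,0,0],[0,0,-20,0,0,0],[0,0,-35,0,0,0],[0,0,-35,0,0,0],[0,0,-35,0,0,0],[0,0,-35,0,0,0],[0,0,-35,0,0,0],[0,0,-35,0,0,0]]'
python3 - <<'E'
from h import *
for n in("side","top"): cv2.imwrite(f"pics/{n}5.png",cams.read_camera(n)[:,:,::-1])
s=cv2.imread("pics/side5.png")
cv2.imwrite("pics/c6.png",cv2.resize(s[150:260,170:310],None,fx=5,fy=5,interpolation=cv2.INTER_CUBIC))
print(bot.state()["tool_pos"])
E
```

```text
clock: 11.5
tool_pos: [544.9, -2.1, 139.4]
tool_rot: [[0.071, 0.997, -0.001], [0.997, -0.071, 0.0], [-0.0, -0.001, -1.0]]
ft_force: [-0.2, -0.1, -1.2]
opening: 0.653
grip_force: 0.0
clock: 12.5
tool_pos: [545.1, -0.7, 106.6]
tool_rot: [[0.068, 0.998, 0.0], [0.998, -0.068, -0.0], [-0.0, 0.0, -1.0]]
ft_force: [-0.8, 0.4, 0.0]
opening: 0.648
grip_force: 0.0
[544.98551119  -0.73401346 106.42841645]
```

View pics/c6.png

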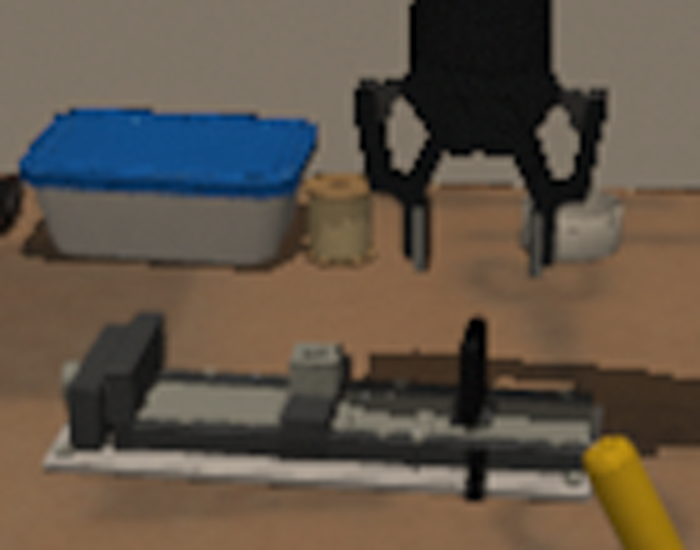

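The fingers straddle the plate: tips at x=418 and 538, plate at 472. I'll lower and grip.

```bash
python3 -m handwheel '[[0,0,-15,0,0,0],[0,0,-30,0,0,0],[0,0,-45,0,0,0],[0,0,-60,0,0,0],[0,0,-69,0,0,0],[0,0,-69,0,0,0],[0,0,-69,0,0,0],[0,0,-69,0,0,0]]' && python3 -m handwheel '[[0,0,0,0,0,0],[0,0,0,0,0,0],[0,0,0,0,0,0],[0,0,0,0,0,0],[0,0,0,0,0,0],[0,0,0,0,0,0],[0,0,0,0,0,0],[0,0,0,0,0,0]]' 0 80
python3 - <<'E'
from h import *
s=bot.state();print(s["tool_pos"],s["ft_force"])
cv2.imwrite("pics/side6.png",cams.read_camera("side")[:,:,::-1]);cv2.imwrite("pics/top6.png",cams.read_camera("top")[:,:,::-1])
E
```

```text
clock: 13.6
tool_pos: [545.6, -0.8, 38.1]
tool_rot: [[0.068, 0.998, 0.001], [0.998, -0.068, -0.0], [-0.0, 0.001, -1.0]]
ft_force: [0.2, -0.1, 0.3]
opening: 0.645
grip_force: 0.0
clock: 14.6
tool_pos: [546.1, -0.8, 37.8]
tool_rot: [[0.069, 0.998, 0.003], [0.998, -0.069, -0.0], [0.0, 0.003, -1.0]]
ft_force: [5.4, -0.8, -1.5]
opening: 0.131
grip_force: 78.7
[546.06851817  -0.82690174  37.79494558] [ 5.40260735 -0.75636626 -1.46908015]
```

```bash
python3 -m handwheel '[[-3,0.2,0,0,0,0],[-7,0.5,0,0,0,0],[-12,0.9,0,0,0,0],[-17,1.2,0,0,0,0],[-22,1.6,0,0,0,0],[-26,1.9,0,0,0,0],[-28,2,0,0,0,0],[-28,2,0,0,0,0]]'
python3 - <<'E'
from h import *
s=bot.state();print(s["tool_pos"],s["ft_force"])
ims={}
for n in("side","top"):
    ims[n]=np.mean([cams.read_camera(n)[:,:,::-1] for _ in range(2)],0).astype(np.uint8);cv2.imwrite(f"pics/{n}7.png",ims[n])
# window centred near tab in each
c=[]
for n in("side","top"):
    u,v=proj(n,[545,52,28]).round().astype(int);print(n,u,v)
    c.append(cv2.resize(ims[n][v-22:v+22,u-20:u+20],(400,440),interpolation=cv2.INTER_CUBIC))
cv2.imwrite("pics/c7.png",np.hstack(c))
E
```

```text
clock: 15.7
tool_pos: [518.4, 1.1, 37.8]
tool_rot: [[0.069, 0.998, 0.004], [0.998, -0.069, -0.0], [0.0, 0.004, -1.0]]
ft_force: [7.6, -1.1, -3.8]
opening: 0.135
grip_force: 78.6
[518.42974812   1.11068444  37.777517  ] [ 7.61385156 -1.0921093  -3.77325552]
side 264 240
top 259 196
```

View pics/c7.png

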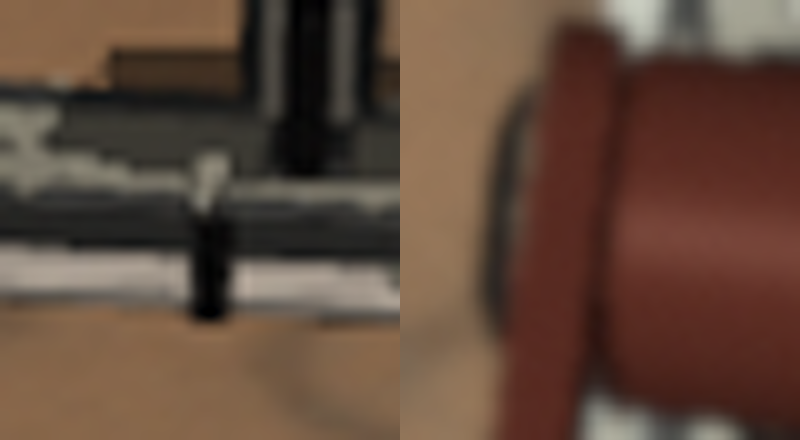

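The side view shows the pointer at about (264.6,238) and the tab at about (265,245). They look close, but the depths differ, so I'll compute properly.

```bash
python3 - <<'E'
from h import *
np.set_printoptions(suppress=True,precision=2)
jx=np.array([.9974,-.0713,0]);jy=np.array([.0713,.9974,0]);O=np.array([681,-10.7,0])
def onjy(u,v,y):
    o,d=ray("side",u,v);s=(y-(o-O)@jy)/(d@jy);p=o+s*d;return (p-O)@jx,p[2]
g=cv2.cvtColor(cv2.imread("pics/side7.png"),cv2.COLOR_BGR2GRAY).astype(float)
for v in range(235,252): print(v,g[v,256:275].astype(int))
for n in("side0","side7"):
    gg=cv2.cvtColor(cv2.imread(f"pics/{n}.png"),cv2.COLOR_BGR2GRAY).astype(float)
    w=np.clip(110-gg[245:248,258:273],0,None).sum(0);u=(w*np.arange(258,273)).sum()/w.sum();print(n,"tab u",u,onjy(u,246,59))
print("ptr 238",onjy(264.6,238,46),onjy(264.6,239,48))
print("expected ptr px now if -137.7:",proj("side",O-137.7*jx+49*jy+[0,0,27.5]),proj("side",O-137.7*jx+40*jy+[0,0,27.5]))
print("tab top px -145:",proj("side",O-145*jx+55*jy+[0,0,30]),"-139:",proj("side",O-139*jx+55*jy+[0,0,30]))
for x in(-145,-142,-139):print(x,proj("top",O+x*jx+55*jy+[0,0,30]),proj("top",O+(x-5)*jx+55*jy+[0,0,8]))
t=cv2.cvtColor(cv2.imread("pics/top0.png"),cv2.COLOR_BGR2GRAY)
print("top tab rows 192-203, cols 252-264");print(t[192:204,252:265]);print("ptr rows 181-190");print(t[181:191,258:276])
E
```

```text
235 [117  94  95  95  96  96  81  89 128 125 104  53  55  51  47  50  30  21
  16]
236 [112 110 110 109 109 113 101  93 123 110  85  83  84  85  93  97  89  88
  90]
237 [ 72  69  68  64  64  71  75 101 125  87  72  90  90  92  98 100  98 104
 113]
238 [ 47  46  45  47  49  51  44  84 107  52  53  55  58  58  55  56  56  65
  75]
239 [35 34 37 40 43 45 38 39 51 29 38 46 56 54 53 53 53 51 46]
240 [37 37 36 36 37 37 32 20 15 14 13 27 38 37 36 37 36 36 35]
241 [35 35 35 35 36 36 34 23  6  9 10 25 38 37 37 38 38 37 37]
242 [30 30 30 32 32 32 31 22 10  9 10 23 36 35 34 35 35 36 35]
243 [110 110 111 101  85  87  74  26   7  10  18  37  47  47  48  44  34  31
  31]
244 [157 157 158 150 138 141 119  35   6   8  25  82 119 116 116 114 111 109
 109]
245 [155 154 153 153 154 156 130  39   7   6  21 107 160 156 156 156 156 156
 157]
246 [136 136 138 138 136 145 131  46   9  10  41 121 168 164 164 162 162 159
 155]
247 [105 108 112 112 108 123 118  48  10   9  45 114 151 148 147 146 145 142
 138]
248 [ 98  99  97  98  98  94  75  28   6   5  30  72  95  97  98 101 103 105
 108]
249 [100 101 100 1
[... 1551 characters left out ...]
130 150 157 157 156 155]
 [127 159 183 191 190 179 147 109  82  74  76  98 127 147 154 155 155 154]
 [128 160 183 188 185 171 142 109  91  85  88 102 127 144 149 151 151 153]
 [131 161 179 178 170 155 137 124 117 115 114 120 134 144 145 145 147 150]
 [132 159 171 164 149 140 137 139 139 138 139 140 145 149 149 149 149 153]
 [133 160 171 164 152 143 137 134 133 133 136 140 144 148 150 150 147 150]
 [133 163 179 181 177 165 137 110  99  98 106 121 136 145 149 150 147 149]
 [133 164 186 191 189 176 138  99  77  75  83 108 136 151 155 154 154 152]
 [133 165 186 192 190 177 141  99  74  69  77 105 138 155 158 154 153 152]
 [134 165 186 192 191 177 142  99  75  68  74 100 134 151 150 143 134 132]]
```

Side and top measurements agree that about 4 mm remains. I'll pull that and recheck.

```bash
python3 -m handwheel '[[-1,0.1,0,0,0,0],[-2,0.1,0,0,0,0],[-3,0.2,0,0,0,0],[-4,0.3,0,0,0,0],[-4,0.3,0,0,0,0],[-4,0.3,0,0,0,0],[-4,0.3,0,0,0,0],[-4,0.3,0,0,0,0]]'
python3 - <<'E'
from h import *
s=bot.state();print(s["tool_pos"],s["ft_force"])
im=np.mean([cams.read_camera("side")[:,:,::-1] for _ in range(2)],0).astype(np.uint8);cv2.imwrite("pics/side8.png",im)
g=cv2.cvtColor(im,cv2.COLOR_BGR2GRAY)
for v in range(233,243): print(v,g[v,256:275])
C=np.hstack([cv2.resize(im[218:262,244:284],(400,440),interpolation=cv2.INTER_CUBIC),cv2.resize(im[200:310,230:330],(400,440),interpolation=cv2.INTER_CUBIC)])
cv2.imwrite("pics/c8.png",C)
jx=np.array([.9974,-.0713,0]);jy=np.array([.0713,.9974,0]);O=np.array([681,-10.7,0])
for y in(49,45,40):print(y,proj("side",O-142.9*jx+y*jy+[0,0,27.5]))
E
```

```text
clock: 16.9
tool_pos: [514.6, 1.4, 37.8]
tool_rot: [[0.069, 0.998, 0.004], [0.998, -0.069, -0.0], [-0.0, 0.004, -1.0]]
ft_force: [7.7, -0.7, -4.6]
opening: 0.129
grip_force: 78.2
[514.63601141   1.36975105  37.79944079] [ 7.69961658 -0.6526815  -4.59450646]
233 [54 55 55 57 58 57 57 56 54 73 83 53 56 58 58 51 28 21  8]
234 [ 94  81  53  54  54  54  55  55  63 100 118  83  56  57  57  50  30  22
  12]
235 [128 116  94  95  96  96  83  52  76 113 127 107  54  55  55  56  50  31
  22]
236 [109 109 109 109 109 113 104  73  93 121 129 117  80  87  92  96  98  91
  90]
237 [ 72  69  67  65  63  71  80  78  90 112 118 108  88  93  99 100 100 107
 113]
238 [46 45 45 46 49 51 52 49 56 80 82 58 58 57 56 55 56 64 75]
239 [34 34 37 40 42 45 46 40 42 53 40 35 55 55 53 53 54 49 47]
240 [37 36 37 36 37 37 33 23 16 14 12 24 38 36 36 36 36 36 35]
241 [35 36 36 36 36 36 33 23  7  9 10 24 38 37 36 37 38 37 38]
242 [30 30 30 33 32 31 30 21  9  9  9 23 36 34 35 34 35 36 36]
49 [265.01134729 239.35611138]
45 [265.16657303 238.70939149]
40 [265.35943279 237.90587633]
```

View pics/c8.png

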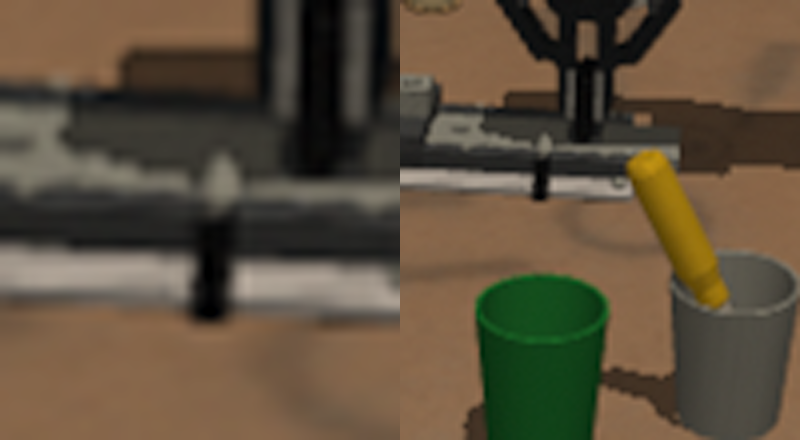

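The pointer at u≈265.4 matches the 265.1 expected for the tab's middle, so it's lined up within about 1 mm. The screwdriver is still standing in the pot and the plate is still held. Handing in.

```bash
python3 -c "
from plant import bot
print(bot.finish_job())"
```

```text
the job is handed in; nothing more can be done
None
```

I handed the job in at about 17 s: the screwdriver stands handle up in the upright steel pot, and the gripper holds the slide about 31 mm out, with the pointer within about 1 mm of the index tab's middle by camera measurement.

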